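# Assemble a bench calorimeter

## Task

Put the calorimeter together for the next run: stand the steel sample cup upright in the jacket's tapered foam liner and push it down lightly, just until the liner gives by a few millimetres and the cup is snug, stopping well before the liner bottoms out and the cup wedges. Then set the white lid squarely on the cup, its plug inside and its flange flat on the rim, and let go. Work gently: leave the jacket standing where it is and the other things on the bench undisturbed.

Things in the scene. Friction and masses are not known exactly. Their poses are not given: they have to be found in the camera images.
- jacket: Calorimeter jacket, loose, 0.55 kg: an upright aluminium vessel of 88 mm diameter on a black round foot of 116 mm diameter and 9 mm height. Origin: centre of its underside; z up along its axis. Metal rim 70 mm above the origin. Inside it sits the dark blue foam liner.
- liner_mouth (a point): Centre of the top face of the dark blue foam liner in the jacket: 79 mm above the jacket's underside while not pressed, 9 mm above its metal rim; 88 mm across outside. The liner is an open tapered sleeve: bore 65 mm wide at the very top (3 mm lead-in), 58.7 mm below that, narrowing evenly to 48.3 mm at 50 mm depth.
- liner (a joint): How far the liner has sunk straight down into the jacket, m: 0 as it stands, 0.009 bottomed out on the metal rim. It starts to give at about 3 N, then resists by 1 N more per mm (4 N at 1 mm, 7 N at 4 mm, 11 N at 8 mm); let go, it springs back to at most 3 mm and stays there. Snug from about 1 mm; beyond 8 mm the cup is wedged.
- cup_centre (a point): Centre (on the axis, 45 mm from underside and rim) of the steel sample cup, loose, 0.08 kg, upright, open on top. 90 mm high; tapers from 47.2 mm diameter at the bottom to 60 mm at 58 mm height, then a straight 60 mm band (rolled rim 62 mm): grasp it there. Mouth 54.8 mm wide. z: axis, up. Nested, it first touches the bore all round with this point 10 mm below the liner's top, rim 35 mm above it.
- lid_centre (a point): Centre (on the axis, 23.5 mm above its underside) of the white lid, loose, 0.05 kg, lying plug down. From below: plug 10 mm deep, 47 mm diameter at the bottom, 51 mm at the top; flange 67 mm diameter, 5 mm thick; black round grip 22 mm in diameter, 32 mm high, on the axis. Height 47 mm. z: axis, up. Seated on the cup, this point lies 13.5 mm above the cup's rim.
- rubber_bulb: Red rubber pipette bulb, 51 mm wide, 76 mm high, standing; bystander. Origin: centre of its underside.
- amber_flask: Small conical flask with amber broth, 52 mm wide, 85 mm high; bystander. Origin: centre of its underside.
- tweezers: Steel tweezers lying flat, 131 mm long, 8 mm high; bystander. Origin: centre of its underside.
- cylinder: Glass measuring cylinder on a hexagonal foot, 57 mm wide, 201 mm high; bystander. Origin: centre of its underside.
- foil_flask_1: Flask wrapped in aluminium foil, 64 mm wide, 137 mm high, the nearer of two (the other is fixed); bystander. Origin: centre of its underside.
- pen: Marker pen lying on the fixed green notebook, 132 mm long; bystander. Origin: centre of its underside.

How it is judged (in metres and radians):
On the way:
1. the cup is nested upright in the liner and pressed snug, the liner having given by at least 0.8 mm, before the lid goes on (horizontal distance between cup_centre and liner_mouth below 0.003 m and angle between the z axis of cup_centre and the z axis of jacket, either way round below 0.06 rad and z of cup_centre in the frame of liner_mouth below -0.0075 m and value of joint liner above 0.0008 m and contact force between lid and cup below 0.05 N), for 0.1 s.
At the end, for the whole second after the job is handed in: Cup upright in the liner (within 3 mm, 3.4 degrees), its centre 7.5 to 14 mm below the liner's top; liner sunk 0.8 to 8 mm; lid on the cup, plug inside, flange on the rim (within 2.5 mm in height, 5 mm off centre, 2.9 degrees); jacket upright; all at rest (horizontal distance between cup_centre and liner_mouth below 0.003 m and angle between the z axis of cup_centre and the z axis of jacket, either way round below 0.06 rad and z of cup_centre in the frame of liner_mouth between -0.014 and -0.0075 m and value of joint liner between 0.0008 and 0.008 m and horizontal distance between lid_centre and cup_centre below 0.005 m and angle between the z axis of lid_centre and the z axis of cup_centre, either way round below 0.05 rad and z of lid_centre in the frame of cup_centre between 0.056 and 0.061 m and angle between jacket's own z axis and vertical below 0.06 rad and linear speed of each of lid, cup below 0.02 m/s); the robot touches nothing.
It fails at once if the liner is pressed down beyond 8 mm: the cup has wedged (value of joint liner above 0.008 m).
It fails at once if the cup is dropped into the liner, or the lid onto the cup (faster than 0.35 m/s just above its seat) ((horizontal distance between cup_centre and liner_mouth below 0.02 m and z of cup_centre in the frame of liner_mouth between -0.006 and 0.005 m and linear speed of cup above 0.35 m/s) or (horizontal distance between lid_centre and cup_centre below 0.02 m and z of lid_centre in the frame of cup_centre between 0.061 and 0.0735 m and linear speed of lid above 0.35 m/s)).
It fails at once if the jacket is shifted by more than 30 mm or tipped by more than 12 degrees (distance of jacket from where it was at the start of the episode above 0.03 m or angle between jacket's own z axis and vertical above 0.21 rad).
It fails at once if a bystander is moved by more than 30 mm (distance of any of rubber_bulb, amber_flask, tweezers, cylinder, foil_flask_1, pen from where it was at the start of the episode above 0.03 m).
It also fails if it takes over 61 s, if anything falls off the work surface, if the arm or the gripper's body presses on something with over 40 N, if the wrist force passes 120 N, or if a joint passes its speed limit or range.

## Robot

A 6-joint arm with a two-finger parallel gripper is mounted at the origin on a cart in front of the work surface, level with it; the furniture and walls round the work are solid. World frame = base frame: x ahead of the robot, y to its left, z up, the work surface at z = 0. Lengths are in mm, angles in rad, forces in N, time in s.
With the tool pointing down it reaches from about 400 to 925 mm from the base axis. Payload 12.5 kg.
Tool frame: the origin (TCP) lies midway between the tips of the shut fingers; the grasp point (between the pads) lies 19 mm behind it (env.tcp_to_grasp is the distance from the TCP to the grasp point, in mm); z points along the fingers, y is the line along which they close (so a half turn about z gives the same grasp; the last joint's range is limited). The gripper opens to 95 mm and grips with 3 to 60 N. Pads are 20 mm wide; open, the fingers measure 119 mm over their backs; the gripper's body (75 mm by 180 mm) begins 59 mm behind the grasp point.
Start: joints at [1.065, 0.491, 1.559, -0, 1.092, -0.106], TCP at [243.257, 575.737, 214.661] pointing down, gripper open.
Joint ranges: [-3.1, 3.1], [-0.84, 2.19], [0.05, 2.79], [-1.13, 4.28], [0.06, 2.93], [-2.69, 2.69]. Speed limits (rad/s): [2.22, 2.22, 2.79, 3.14, 3.14, 3.14].

## Interface

Orientations are given as [roll, pitch, yaw] about the fixed x, y, z axes, in that order (R = Rz(yaw) Ry(pitch) Rx(roll)).
In Python, from cell import env gives the robot as it stands. The module is installed in compiled form; this text tells all that it offers.
- The arm moves only by the tool step_arm, never from a script. Its argument "plan" is a list that holds one entry, the list of rows, each a list of 5 numbers: the shift along the tool's x, y, z in mm, then the turn about the tool's z in degrees, then the opening, from -1 (shut) to 1 (fully open). A call has 1 to 8 rows; each row is the pose to reach, as a shift and turn from the pose commanded when the call began, along the tool's axes at that moment; what a row does not reach only later rows make up. A row lasts 1/12 s, in which the tool goes at most 41.7 mm and 7.16 degrees, less where a joint would pass 70% of its speed; a pose out of reach is approached as far as the arm can. A call with a gripper value outside its range is refused whole. The fingers move at their own pace and stop on an object; the grip force is fixed at half the most. Time passes only in rows, so rows that repeat a pose let the fingers close. It gives the time, the measured TCP pose, the force, the opening and the grip force at its end, in the units of the state.
- env.state(): the state, without advancing time (a new reading comes with each control period).
- env.read_camera(name): name is "scene" or "top" or "wrist"; returns the picture (384x512x3 uint8, blue, green, red); there is no depth.
- env.get_calibration(name): a dict with "K" (3x3 intrinsics, pixels), "extrinsics" (4x4, takes a point from world to camera coordinates). Camera axes: x right, y up, looking along -z (the intrinsics and any distortion apply to the point x, -y, -z); pixel columns grow to the right and rows downward; lengths in mm; the calibration is good to about 2 mm. A picture is of the moment at which its call begins: read the wrist's pose just before it. get_calibration takes no time and is no camera call; for the wrist camera it gives the pose at the moment of the call.
- env.job_done(): hands the job in; it is judged then, once.
The state is a dict: "t": time; "joints": joint angles; "qvel": joint speeds; "tau": joint torques, N m; "eef_pos": TCP position; "tcp_rot": TCP orientation; "ft_force": force on the tool from outside, world axes, zero at the start; "moment": the same for the moment, N m; "opening": opening from 0.0 (shut) to 1.0 (fully open); "grip_force": force on a finger pad.
Only numpy, scipy, OpenCV 4.12 (cv2) and the standard library are available. Lean on these libraries where they do the work, as an engineer would, in place of code of your own. Each camera call takes 0.05 s, during which the arm holds its last target. There are 200 camera calls.

## Working session

There is one attempt and no reset: what is moved stays moved. The work goes in short steps, Python scripts to look and compute and a tool call to move; the robot and the scene stay as the last step left them, time stands still between calls to the robot, and variables do not carry over. Pictures are saved under pics/ and viewed, at most 10 in all, crops included, and the job is handed in when it is done.

Besides the shell and the picture viewer there is one more tool, called after "Call:" as name([rows], argument=value, ...), one row to a line, values as JSON. step_arm: Moves the arm, as the interface text tells. Its arguments: {"type":"object","properties":{"plan":{"type":"array"}},"required":["plan"]}

```bash
mkdir -p pics; python3 - <<'E'
from cell import env
import cv2, numpy as np
print(env.state())
a=env.read_camera("scene"); b=env.read_camera("top")
cv2.imwrite("pics/s0.png",a); cv2.imwrite("pics/t0.png",b)
for n in("scene","top","wrist"):
  c=env.get_calibration(n); print(n,np.round(c["K"],1).tolist(),np.round(c["extrinsics"],3).tolist(),[k for k in c])
E
```

```text
{'t': 0.0, 'joints': array([ 1.06538762e+00,  4.91549458e-01,  1.55944676e+00, -1.63409782e-05,
        1.09173129e+00, -1.05571614e-01]), 'qvel': array([ 0.00043283, -0.00073352,  0.00164052,  0.00031979,  0.0004582 ,
        0.00068636]), 'tau': array([ 1.07545438e-03, -6.12640715e+01, -2.58184147e+01,  6.92968885e-02,
        4.81116876e-02, -1.19804708e-04]), 'eef_pos': array([243.13648263, 575.4954538 , 214.06895985]), 'tcp_rot': array([-3.14046259e+00, -1.05174068e-04,  2.74176304e+00]), 'ft_force': array([-0.49088523,  0.88423624,  0.47213011]), 'moment': array([-0.03719295, -0.05840705,  0.01418336]), 'grip_force': 0.0, 'opening': 1.0016562267521323}
scene [[427.9, 0.0, 258.0], [0.0, 427.9, 190.5], [0.0, 0.0, 1.0]] [[0.576, -0.818, 0.01, -319.249], [0.488, 0.354, 0.798, -358.549], [-0.656, -0.454, 0.603, -803.407], [0.0, 0.0, 0.0, 1.0]] ['K', 'extrinsics']
top [[396.1, 0.0, 250.7], [0.0, 396.1, 199.0], [0.0, 0.0, 1.0]] [[-0.016, -0.999, -0.031, 27.108], [0.996, -0.019, 0.084, -592.52], [-0.084, -0.03, 0.996, -886.01], [0.0, 0.0, 0.0, 1.0]] ['K', 'extrinsics']
wrist [[339.0, 0.0, 260.1], [0.0, 339.0, 189.1], [0.0, 0.0, 1.0]] [[0.389, 0.921, -0.001, -624.319], [-0.886, 0.374, -0.275, 31.065], [-0.253, 0.108, 0.961, -391.23], [0.0, 0.0, 0.0, 1.0]] ['K', 'extrinsics']
```

View pics/s0.png

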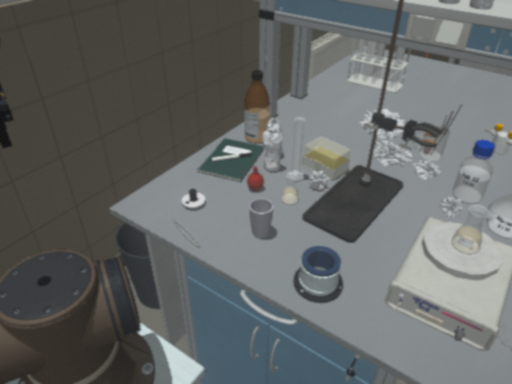

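View pics/t0.png

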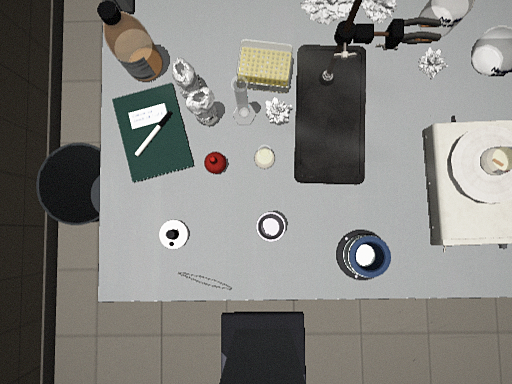

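The scene picture shows the lid at (193,200), the cup at (261,218) and the jacket at (320,270). The top picture shows the lid at (174,234), the cup mouth at (271,226) and the liner at (367,256).

```bash
cat > h.py <<'E'
from cell import env
import cv2, numpy as np
def ray(cal,px,z):
    K,E=cal["K"],cal["extrinsics"]; R,t=E[:3,:3],E[:3,3]
    d=np.linalg.inv(K)@[px[0],px[1],1]; d=R.T@(d*[1,-1,-1]); c=-R.T@t
    return c+d*(z-c[2])/d[2]
def proj(cal,P):
    p=cal["extrinsics"]@np.append(P,1); p=cal["K"]@(p[:3]*[1,-1,-1]); return p[:2]/p[2]
def shift(target,yaw=None):
    "tool-frame shift (mm) and turn (deg) to a world TCP target"
    s=env.state(); y=s["tcp_rot"][2]; d=np.array(target)-s["eef_pos"]
    print("pose",s["eef_pos"].round(1),s["tcp_rot"].round(3),"F",s["ft_force"].round(1),"t",round(s["t"],2))
    sh=[np.cos(y)*d[0]+np.sin(y)*d[1],np.sin(y)*d[0]-np.cos(y)*d[1],-d[2]]
    print("shift",np.round(sh,1),"turn",None if yaw is None else np.degrees(-((yaw-y+np.pi/2)%np.pi-np.pi/2)).round(1))
E
python3 - <<'E'
from h import *
b=cv2.imread("pics/t0.png"); c=env.get_calibration("top")
h=cv2.cvtColor(b,cv2.COLOR_BGR2HSV)
def big(m,box):
    x0,y0,x1,y1=box; mm=np.zeros_like(m); mm[y0:y1,x0:x1]=m[y0:y1,x0:x1]
    cs,_=cv2.findContours(mm,cv2.RETR_EXTERNAL,cv2.CHAIN_APPROX_NONE); k=max(cs,key=cv2.contourArea)
    return cv2.fitEllipse(cv2.convexHull(k)) 
e=big(cv2.inRange(h,(100,90,20),(130,255,255)),(335,225,400,290)); print("liner",e,ray(c,e[0],79))
e=big(cv2.inRange(h,(0,0,215),(180,40,255)),(150,210,200,260)); print("lid",e,ray(c,e[0],15))
for n,p,z in(("cup",(271,226),90),("bulb",(215,162),40),("amber?",(264,157),60),("cyl",(243,115),5),("twz",(205,282),4)): print(n,ray(c,p,z).round())
E
```

```text
liner ((369.7398681640625, 256.15283203125), (39.967491149902344, 41.07368850708008), 116.61871337890625) [ 462.02171539 -235.31967319   79.        ]
lid ((172.83792114257812, 234.1028289794922), (28.085065841674805, 29.053503036499023), 9.552230834960938) [515.26973067 199.21061101  15.        ]
cup [529. -27.  90.]
bulb [678.  96.  40.]
amber? [683. -16.  60.]
cyl [797.  32.   5.]
twz [403. 127.   4.]
```

```bash
python3 - <<'E'
from h import *
shift([520,-27,250])
c=env.get_calibration("wrist");E=c["extrinsics"];print(-E[:3,:3].T@E[:3,3])
E
```

```text
pose [243.2 575.5 214.1] [-3.141 -0.     2.742] F [-0.2 -0.5 -0.3] t 0.1
shift [-489.5 -447.3  -35.9] turn None
[171.4725742  605.58404176 384.27177714]
```

Call:
step_arm([
  [[-30, -28, -36, 0, 1], [-60, -55, -36, 0, 1], [-90, -82, -36, 0, 1], [-120, -109, -36, 0, 1], [-150, -137, -36, 0, 1], [-180, -164, -36, 0, 1], [-210, -192, -36, 0, 1], [-240, -219, -36, 0, 1]],
])

```text
t: 0.77
eef_pos: [378.2, 281.0, 250.6]
tcp_rot: [-3.142, -0.0, 2.742]
ft_force: [1.1, 0.9, 0.4]
opening: 1.0
grip_force: 0.0
```

Call:
step_arm([
  [[-30, -28, 0, 0, 1], [-60, -55, 0, 0, 1], [-90, -82, 0, 0, 1], [-120, -109, 0, 0, 1], [-150, -137, 0, 0, 1], [-180, -164, 0, 0, 1], [-210, -192, 0, 0, 1], [-249, -228, 0, 0, 1]],
])

```text
t: 1.43
eef_pos: [514.2, -15.7, 250.6]
tcp_rot: [3.141, -0.0, 2.742]
ft_force: [1.4, 0.8, -0.3]
opening: 1.0
grip_force: 0.0
```

Call:
step_arm([
  [[0, 0, 0, 0, 1], [0, 0, 0, 0, 1], [0, 0, 0, 0, 1]],
])

```text
t: 1.68
eef_pos: [513.5, -13.5, 250.3]
tcp_rot: [3.142, -0.001, 2.741]
ft_force: [-0.8, 0.4, 0.5]
opening: 0.999
grip_force: 0.0
```

```bash
python3 - <<'E'
from h import *
shift([529,-27,120])
c=env.get_calibration("wrist");a=env.read_camera("wrist");cv2.imwrite("pics/w1.png",a);np.savez("w1.npz",**c)
print(proj(c,[529,-27,90]))
E
```

```text
pose [513.5 -13.5 250.3] [ 3.142e+00 -1.000e-03  2.741e+00] F [-0.8  0.4  0.5] t 1.68
shift [-19.6  -6.4 130.3] turn None
[254.04371467 191.8409268 ]
```

View pics/w1.png

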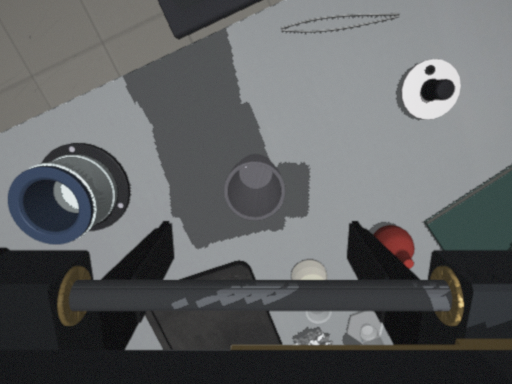

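The wrist view shows the cup mouth centred near (254,189), the liner mouth near (52,204) and the lid near (431,89). I'll measure all three from this view.

```bash
python3 - <<'E'
from h import *
c=dict(np.load("w1.npz")); b=cv2.imread("pics/w1.png"); h=cv2.cvtColor(b,cv2.COLOR_BGR2HSV); g=cv2.cvtColor(b,cv2.COLOR_BGR2GRAY)
def big(m,box):
    x0,y0,x1,y1=box; mm=np.zeros_like(m); mm[y0:y1,x0:x1]=m[y0:y1,x0:x1]
    cs,_=cv2.findContours(mm,cv2.RETR_EXTERNAL,cv2.CHAIN_APPROX_NONE); k=max(cs,key=cv2.contourArea)
    return k,cv2.fitEllipse(cv2.convexHull(k))
k,e=big(cv2.inRange(h,(100,90,20),(130,255,255)),(0,150,110,250)); print("liner",e,ray(c,e[0],79).round(1))
k,e=big(cv2.inRange(g,215,255),(390,45,475,130)); print("lid",e,ray(c,e[0],15).round(1))
# cup rim: bright ring, per-ray brightest radius
pts=[]
for t in np.linspace(0,2*np.pi,90,False):
    r=np.arange(25,36,.25); x=(254.5+r*np.cos(t)).astype(np.float32); y=(190+r*np.sin(t)).astype(np.float32)
    v=cv2.remap(g,x[None],y[None],cv2.INTER_LINEAR)[0].astype(float); i=v.argmax(); pts.append((x[i],y[i],v[i]))
p=np.array(pts,np.float32); e=cv2.fitEllipse(p[:,:2]); print("cup",e,ray(c,e[0],90).round(1))
big_=cv2.resize(b[140:240,200:320],None,fx=5,fy=5,interpolation=cv2.INTER_NEAREST)
cv2.ellipse(big_,(((e[0][0]-200)*5,(e[0][1]-140)*5),(e[1][0]*5,e[1][1]*5),e[2]),(0,0,255),1)
cv2.imwrite("pics/w1c.png",big_)
E
```

```text
liner ((49.944000244140625, 204.6531982421875), (72.96533203125, 85.72063446044922), 119.0982894897461) [ 460.4 -233.4   79. ]
lid ((430.8419494628906, 88.69234466552734), (53.35904312133789, 61.49482345581055), 38.53314208984375) [514.6 198.5  15. ]Traceback (most recent call last):
  File "<stdin>", line 14, in <module>
cv2.error: OpenCV(4.12.0) /io/opencv/modules/imgproc/src/shapedescr.cpp:356: error: (-215:Assertion failed) n >= 0 && (depth == CV_32F || depth == CV_32S) in function 'fitEllipseNoDirect'
```

```bash
python3 - <<'E'
from h import *
c=dict(np.load("w1.npz")); b=cv2.imread("pics/w1.png"); g=cv2.cvtColor(b,cv2.COLOR_BGR2GRAY)
pts=[]
for t in np.linspace(0,2*np.pi,90,False):
    r=np.arange(25,36,.25); x=(254.5+r*np.cos(t)).astype(np.float32); y=(190+r*np.sin(t)).astype(np.float32)
    i=cv2.remap(g,x[None],y[None],cv2.INTER_LINEAR)[0].argmax(); pts.append((x[i],y[i]))
e=cv2.fitEllipseAMS(np.ascontiguousarray(pts,np.float32)); p=ray(c,e[0],90); print("cup",e,p.round(1))
shift([p[0],p[1],120])
z=cv2.resize(b[140:240,200:320],None,fx=5,fy=5,interpolation=cv2.INTER_NEAREST)
cv2.ellipse(z,(((e[0][0]-200)*5,(e[0][1]-140)*5),(e[1][0]*5,e[1][1]*5),e[2]),(0,0,255),1)
cv2.imwrite("pics/w1c.png",z)
E
```

```text
cup ((254.88238525390625, 189.73861694335938), (54.21205139160156, 59.71745300292969), 46.9959831237793) [527.3 -25.3  90. ]
pose [513.4 -12.9 250.4] [ 3.142e+00 -1.000e-03  2.742e+00] F [-0.5 -0.1  0.5] t 1.73
shift [-17.6  -6.1 130.4] turn None
```

View pics/w1c.png

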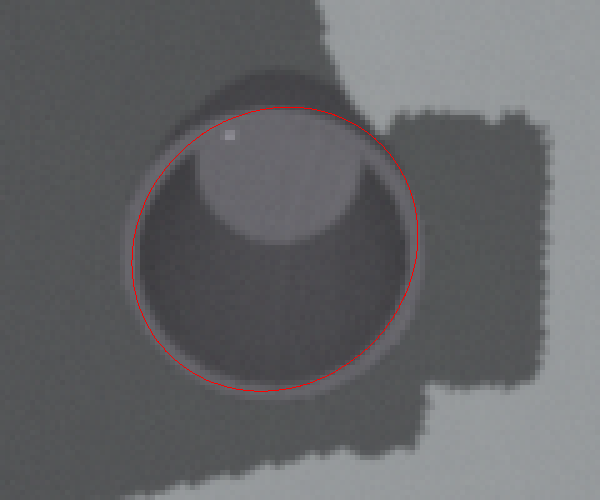

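The cup rim is centred at about (275,252) in the crop, so the fit is good. I'm going down over the cup now.

Call:
step_arm([
  [[-18.5, -6.4, 30, 0, 1], [-18.5, -6.4, 65, 0, 1], [-18.5, -6.4, 100, 0, 1], [-18.5, -6.4, 130, 0, 1], [-18.5, -6.4, 150, 0, 1], [-18.5, -6.4, 170, 0, 1], [-18.5, -6.4, 184, 0, 1], [-18.5, -6.4, 191, 0, 1]],
])

```text
t: 2.4
eef_pos: [527.5, -25.1, 58.2]
tcp_rot: [-3.141, -0.002, 2.744]
ft_force: [-0.9, -0.1, 0.4]
opening: 1.002
grip_force: 0.0
```

Call:
step_arm([
  [[0, 0, 0, 0, 1], [0, 0, 0, 0, 0.5], [0, 0, 0, 0, 0.35], [0, 0, 0, 0, 0.2], [0, 0, 0, 0, 0], [0, 0, 0, 0, -0.2], [0, 0, 0, 0, -1], [0, 0, 0, 0, -1]],
])

```text
t: 3.07
eef_pos: [528.7, -26.8, 60.0]
tcp_rot: [3.141, 0.001, 2.742]
ft_force: [0.0, 0.4, 3.3]
opening: 0.626
grip_force: 30.0
```

Call:
step_arm([
  [[0, 0, -8, 0, -1], [0, 0, -25, 0, -1], [0, 0, -50, 0, -1], [0, 0, -80, 0, -1], [0, 0, -105, 0, -1], [0, 0, -120, 0, -1], [0, 0, -125, 0, -1], [0, 0, -125, 0, -1]],
])

```text
t: 3.73
eef_pos: [528.7, -26.8, 185.9]
tcp_rot: [3.141, 0.002, 2.742]
ft_force: [0.6, -0.5, -1.5]
opening: 0.628
grip_force: 30.0
```

```bash
python3 - <<'E'
from h import *
shift([461,-234,184])
E
```

```text
pose [528.7 -26.8 185.9] [3.141e+00 2.000e-03 2.742e+00] F [ 0.6 -0.5 -1.5] t 3.73
shift [ -18.3 -217.2    1.9] turn None
```

Call:
step_arm([
  [[-1, -15, 0, 0, -1], [-4, -45, 0, 0, -1], [-7, -80, 0, 0, -1], [-10, -115, 0, 0, -1], [-13, -150, 0, 0, -1], [-16, -182, 0, 0, -1], [-18, -207, 0, 0, -1], [-18.3, -217.2, 0, 0, -1]],
])

```text
t: 4.4
eef_pos: [459.5, -236.3, 183.3]
tcp_rot: [3.141, -0.002, 2.739]
ft_force: [-0.9, -0.3, -0.5]
opening: 0.624
grip_force: 30.0
```

Call:
step_arm([
  [[0, 0, 0, 0, -1], [0, 0, 0, 0, -1], [0, 0, 0, 0, -1]],
])

```text
t: 4.65
eef_pos: [460.9, -232.9, 184.1]
tcp_rot: [3.141, -0.001, 2.742]
ft_force: [-0.2, 1.3, -0.8]
opening: 0.622
grip_force: 30.0
```

```bash
python3 - <<'E'
from h import *
shift([461,-234,100])
c=env.get_calibration("wrist");a=env.read_camera("wrist");s=env.read_camera("scene")
cv2.imwrite("pics/both.png",np.hstack([a[60:384,:400],cv2.resize(s[170:332,230:430],(400,324))]));cv2.imwrite("pics/w2.png",a);np.savez("w2.npz",**c)
print(proj(c,[461,-234,79]))
E
```

```text
pose [ 460.9 -232.9  184.1] [ 3.141e+00 -1.000e-03  2.742e+00] F [-0.2  1.3 -0.8] t 4.65
shift [-0.5 -1.  84.1] turn None
[259.15332511 188.63045448]
```

View pics/both.png

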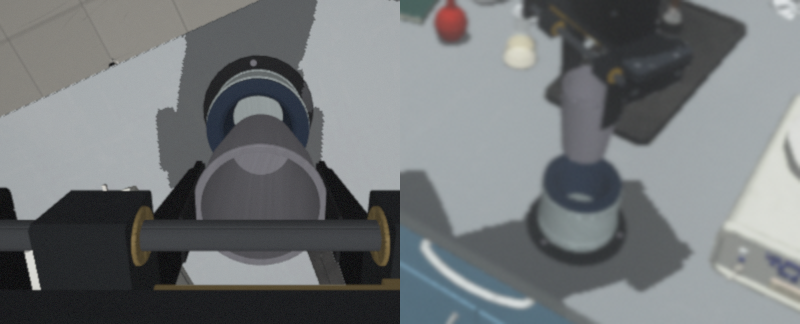

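The left half (wrist view) shows the cup held upright with its rim near (260,205), and the liner lined up behind it. The right half (scene view) shows the cup above the mouth. I'm lowering it.

Call:
step_arm([
  [[-0.5, -0.5, 15, 0, -1], [-0.5, -0.5, 35, 0, -1], [-0.5, -0.5, 55, 0, -1], [-0.5, -0.5, 70, 0, -1], [-0.5, -0.5, 80, 0, -1], [-0.5, -0.5, 86, 0, -1], [-0.5, -0.5, 90, 0, -1], [-0.5, -0.5, 90, 0, -1]],
])

```text
t: 5.42
eef_pos: [461.4, -234.5, 94.5]
tcp_rot: [-3.142, 0.0, 2.742]
ft_force: [1.1, -2.4, -1.0]
opening: 0.624
grip_force: 30.0
```

Call:
step_arm([
  [[0, 0, 1, 0, -1], [0, 0, 2, 0, -1], [0, 0, 3, 0, -1], [0, 0, 4, 0, -1], [0, 0, 5, 0, -1], [0, 0, 6, 0, -1], [0, 0, 6, 0, -1], [0, 0, 6, 0, -1]],
])

```text
t: 6.08
eef_pos: [461.4, -234.9, 88.7]
tcp_rot: [-3.141, 0.001, 2.742]
ft_force: [1.8, -3.9, 0.9]
opening: 0.627
grip_force: 30.0
```

Call:
step_arm([
  [[-0.5, -0.5, 0, 0, -1], [-0.9, -0.9, 0, 0, -1], [-0.9, -0.9, 0, 0, -1], [-0.9, -0.9, 0, 0, -1]],
])

```text
t: 6.42
eef_pos: [461.2, -235.4, 88.4]
tcp_rot: [3.141, -0.001, 2.742]
ft_force: [0.9, -0.7, -0.4]
opening: 0.624
grip_force: 30.0
```

Lateral force relieved. Next I press in small steps.

Call:
step_arm([
  [[0, 0, 1, 0, -1], [0, 0, 2, 0, -1], [0, 0, 3, 0, -1], [0, 0, 4, 0, -1], [0, 0, 4, 0, -1], [0, 0, 4, 0, -1]],
])

```text
t: 6.92
eef_pos: [461.5, -235.7, 84.4]
tcp_rot: [3.141, -0.0, 2.742]
ft_force: [3.0, 0.5, -2.3]
opening: 0.626
grip_force: 30.0
```

Call:
step_arm([
  [[-0.6, 0.3, 0, 0, -1], [-0.6, 0.3, 0.5, 0, -1], [-0.6, 0.3, 1, 0, -1], [-0.6, 0.3, 1, 0, -1], [-0.6, 0.3, 1, 0, -1]],
])

```text
t: 7.33
eef_pos: [462.1, -235.7, 83.5]
tcp_rot: [3.141, -0.0, 2.742]
ft_force: [-0.6, 0.9, -0.6]
opening: 0.626
grip_force: 30.0
```

Call:
step_arm([
  [[0, 0, 0.5, 0, -1], [0, 0, 1, 0, -1], [0, 0, 1, 0, -1], [0, 0, 1, 0, -1]],
])

```text
t: 7.67
eef_pos: [462.0, -235.7, 82.5]
tcp_rot: [3.141, -0.0, 2.742]
ft_force: [-1.8, -0.8, 0.3]
opening: 0.626
grip_force: 30.0
```

Call:
step_arm([
  [[0, 0, 0.5, 0, -1], [0, 0, 1, 0, -1], [0, 0, 1, 0, -1], [0, 0, 1, 0, -1]],
])

```text
t: 8.0
eef_pos: [462.0, -235.7, 81.6]
tcp_rot: [3.141, -0.0, 2.742]
ft_force: [-4.1, -0.1, 3.7]
opening: 0.626
grip_force: 30.0
```

Call:
step_arm([
  [[0, 0, 0.5, 0, -1], [0, 0, 1, 0, -1], [0, 0, 1, 0, -1], [0, 0, 1, 0, -1]],
])

```text
t: 8.33
eef_pos: [462.1, -235.7, 80.6]
tcp_rot: [3.141, -0.0, 2.742]
ft_force: [-4.8, -0.9, 4.1]
opening: 0.628
grip_force: 30.0
```

Call:
step_arm([
  [[0.4, -0.2, 0, 0, -1], [0.4, -0.2, 0.5, 0, -1], [0.4, -0.2, 1, 0, -1], [0.4, -0.2, 1, 0, -1], [0.4, -0.2, 1, 0, -1]],
])

```text
t: 8.75
eef_pos: [461.9, -235.7, 79.6]
tcp_rot: [3.141, 0.0, 2.742]
ft_force: [-1.6, 3.1, 3.4]
opening: 0.628
grip_force: 30.0
```

Call:
step_arm([
  [[0, 0, 0.5, 0, -1], [0, 0, 1, 0, -1], [0, 0, 1, 0, -1], [0, 0, 1, 0, -1]],
])

```text
t: 9.08
eef_pos: [461.9, -235.7, 78.7]
tcp_rot: [3.141, 0.0, 2.742]
ft_force: [-2.3, 2.8, 3.8]
opening: 0.626
grip_force: 30.0
```

Call:
step_arm([
  [[0, 0, 0, 0, -1]],
])

```text
t: 9.17
eef_pos: [461.9, -235.7, 78.7]
tcp_rot: [3.141, 0.0, 2.742]
ft_force: [-1.7, 3.3, 5.0]
opening: 0.624
grip_force: 30.0
```

Call:
step_arm([
  [[0, 0, 0, 0, -1]],
])

```text
t: 9.25
eef_pos: [461.9, -235.7, 78.6]
tcp_rot: [3.141, 0.0, 2.742]
ft_force: [-1.1, 3.4, 5.4]
opening: 0.623
grip_force: 30.0
```

The force is about 6 N, so the liner has given roughly 3 mm. I'm releasing the cup and retreating.

Call:
step_arm([
  [[0, 0, 0, 0, 0.4], [0, 0, 0, 0, 0.6], [0, 0, 0, 0, 0.8], [0, 0, 0, 0, 0.8], [0, 0, 0, 0, 0.8], [0, 0, -10, 0, 0.8], [0, 0, -30, 0, 0.8], [0, 0, -60, 0, 0.8]],
])

```text
t: 9.92
eef_pos: [461.0, -235.3, 138.3]
tcp_rot: [3.141, -0.004, 2.742]
ft_force: [1.0, 0.1, 0.1]
opening: 0.898
grip_force: 0.0
```

Call:
step_arm([
  [[40, 0, -40, 0, 0.8], [75, 0, -80, 0, 0.8], [75, 0, -110, 0, 0.8], [75, 0, -110, 0, 0.8], [75, 0, -110, 0, 0.8]],
])

```text
t: 10.33
eef_pos: [392.6, -206.7, 252.4]
tcp_rot: [-3.14, 0.006, 2.742]
ft_force: [-0.3, -0.8, -0.3]
opening: 0.899
grip_force: 0.0
```

```bash
python3 - <<'E'
from h import *
shift([515,199,120])
c=env.get_calibration("wrist");a=env.read_camera("wrist");s=env.read_camera("scene");t=env.read_camera("top")
np.savez("w3.npz",**c);cv2.imwrite("pics/w3.png",a);cv2.imwrite("pics/t3.png",t)
print(proj(c,[461,-235,111]))
z=cv2.resize(s[200:310,270:370],(400,440))
cv2.imwrite("pics/both3.png",np.hstack([cv2.resize(a,(400,300)),z[:300]])); cv2.imwrite("pics/s3.png",s)
E
```

```text
pose [ 392.6 -206.7  252.4] [-3.14   0.006  2.742] F [-0.3 -0.8 -0.3] t 10.33
shift [ 45.3 421.4 132.4] turn None
[261.14129894 247.77892669]
```

View pics/both3.png

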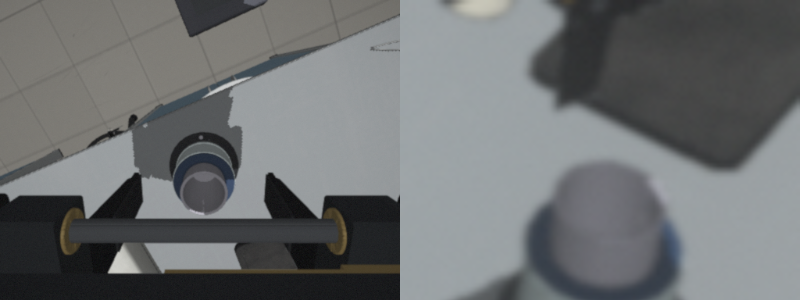

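The left half shows the cup standing in the liner with its rim near (204,190) at that scale. The right half shows it upright and level. I'll measure the rim centre in the wrist and top pictures.

```bash
python3 - <<'E'
from h import *
def fit(g,c0,r0,r1):
    pts=[]
    for t in np.linspace(0,2*np.pi,120,False):
        r=np.arange(r0,r1,.25); x=(c0[0]+r*np.cos(t)).astype(np.float32); y=(c0[1]+r*np.sin(t)).astype(np.float32)
        v=cv2.GaussianBlur(g,(3,3),0); v=cv2.remap(v,x[None],y[None],cv2.INTER_LINEAR)[0].astype(float)
        i=np.diff(v[::2]).argmin()*2+1; pts.append((x[i],y[i]))   # steepest bright->dark going outward (rim against liner)
    return cv2.fitEllipseAMS(np.ascontiguousarray(pts,np.float32))
c=dict(np.load("w3.npz")); a=cv2.imread("pics/w3.png"); t=cv2.imread("pics/t3.png"); T=env.get_calibration("top")
e=fit(cv2.cvtColor(a,6),(261,245),22,38); print("wrist",e,ray(c,e[0],111).round(1))
p=proj(T,[461,-235,111]); e2=fit(cv2.cvtColor(t,6),p,11,20); print("top",p,e2,ray(T,e2[0],111).round(1))
h=cv2.cvtColor(t,cv2.COLOR_BGR2HSV); m=cv2.inRange(h,(100,90,20),(130,255,255)); m[:,:335]=0;m[:,400:]=0;m[:225]=0;m[290:]=0
l=cv2.fitEllipse(cv2.convexHull(cv2.findNonZero(m))); print("liner",l,ray(T,l[0],76).round(1))
za=cv2.resize(a[190:290,210:310],(400,400),interpolation=0); s=4
cv2.ellipse(za,(((e[0][0]-210)*s,(e[0][1]-190)*s),(e[1][0]*s,e[1][1]*s),e[2]),(0,0,255),1)
x0,y0=int(p[0])-30,int(p[1])-30; zt=cv2.resize(t[y0:y0+60,x0:x0+60],(400,400),interpolation=0); s=400/60
cv2.ellipse(zt,(((e2[0][0]-x0)*s,(e2[0][1]-y0)*s),(e2[1][0]*s,e2[1][1]*s),e2[2]),(0,0,255),1)
cv2.imwrite("pics/fit3.png",np.hstack([za,zt]))
E
```

```text
wrist ((260.31719970703125, 248.2436065673828), (55.45111083984375, 60.58990478515625), 183.1085205078125) [ 461.2 -236.   111. ]
top [373.81524336 257.6054826 ] ((373.5633544921875, 257.1512451171875), (30.18564224243164, 31.08333396911621), 170.21702575683594) [ 461.9 -234.5  111. ]
liner ((369.1340026855469, 256.3722229003906), (40.26136016845703, 40.78489303588867), 144.54168701171875) [ 461.4 -234.8   76. ]
```

View pics/fit3.png

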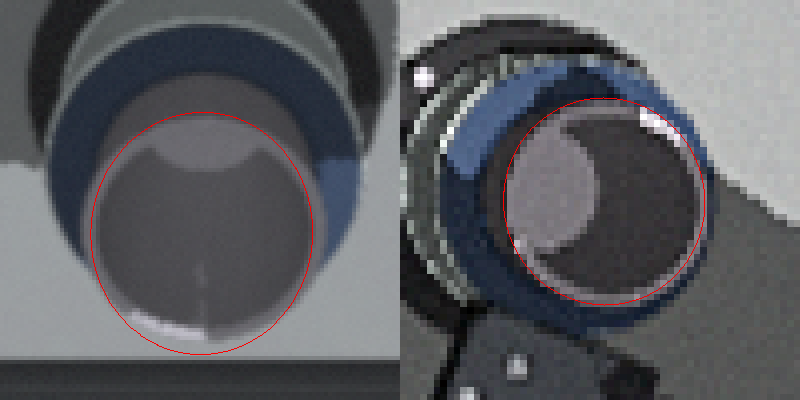

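The cup rim is at about (461.5,-235), coaxial with the liner, so it is nested. Moving to the lid.

Call:
step_arm([
  [[3, 30, 0, 0, 0.3], [7, 65, 0, 0, 0.3], [11, 103, 0, 0, 0.3], [15, 141, 0, 0, 0.3], [19, 179, 0, 0, 0.3], [23, 217, 0, 0, 0.3], [27, 255, 0, 0, 0.3], [31, 293, 0, 0, 0.3]],
])

```text
t: 11.15
eef_pos: [478.3, 77.4, 247.1]
tcp_rot: [-3.141, -0.002, 2.742]
ft_force: [0.9, -1.1, 0.3]
opening: 0.653
grip_force: 0.0
```

Call:
step_arm([
  [[4, 38, 20, 0, 0.3], [8, 75, 50, 0, 0.3], [12, 105, 75, 0, 0.3], [14, 123, 90, 0, 0.3], [14.3, 128.4, 100, 0, 0.3], [14.3, 128.4, 100, 0, 0.3], [14.3, 128.4, 100, 0, 0.3], [14.3, 128.4, 100, 0, 0.3]],
])

```text
t: 11.82
eef_pos: [515.1, 198.2, 149.2]
tcp_rot: [3.142, 0.0, 2.741]
ft_force: [0.4, 0.2, -0.1]
opening: 0.652
grip_force: 0.0
```

```bash
python3 - <<'E'
from h import *
shift([515,199,19])
c=env.get_calibration("wrist");a=env.read_camera("wrist");cv2.imwrite("pics/w4.png",a);np.savez("w4.npz",**c)
print(proj(c,[515,199,47]),proj(c,[515,199,15]),env.state()["opening"])
E
```

```text
pose [515.1 198.2 149.2] [3.142 0.    2.741] F [ 0.4  0.2 -0.1] t 11.82
shift [  0.4   0.7 130.2] turn None
[261.20418083 188.37517972] [261.07929229 178.92428329] 0.6474698988966748
```

View pics/w4.png

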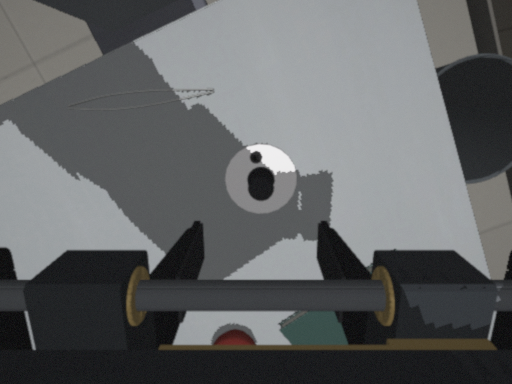

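The lid disc is centred at (261,178) with its grip at (261,185), matching the prediction. Going down to grasp it.

Call:
step_arm([
  [[0.4, 0.7, 25, 0, 0.3], [0.4, 0.7, 55, 0, 0.3], [0.4, 0.7, 85, 0, 0.3], [0.4, 0.7, 105, 0, 0.3], [0.4, 0.7, 118, 0, 0.3], [0.4, 0.7, 126, 0, 0.3], [0.4, 0.7, 129.5, 0, 0.3], [0.4, 0.7, 129.5, 0, 0.3]],
])

```text
t: 12.53
eef_pos: [515.2, 199.6, 19.5]
tcp_rot: [3.141, 0.0, 2.741]
ft_force: [-0.1, -0.1, 0.1]
opening: 0.648
grip_force: 0.0
```

Call:
step_arm([
  [[0, 0, 0, 0, 0.1], [0, 0, 0, 0, -0.1], [0, 0, 0, 0, -0.3], [0, 0, 0, 0, -0.45], [0, 0, 0, 0, -0.6], [0, 0, 0, 0, -1], [0, 0, 0, 0, -1], [0, 0, 0, 0, -1]],
])

```text
t: 13.2
eef_pos: [514.9, 200.1, 19.3]
tcp_rot: [3.141, 0.0, 2.742]
ft_force: [-0.1, 0.1, 2.5]
opening: 0.226
grip_force: 30.0
```

Call:
step_arm([
  [[0, 0, -8, 0, -1], [0, 0, -30, 0, -1], [0, 0, -65, 0, -1], [0, 0, -100, 0, -1], [0, 0, -135, 0, -1], [0, 0, -160, 0, -1], [0, 0, -170, 0, -1], [0, 0, -170, 0, -1]],
])

```text
t: 13.87
eef_pos: [515.5, 200.2, 191.5]
tcp_rot: [3.139, 0.003, 2.742]
ft_force: [-0.4, -0.5, -0.4]
opening: 0.224
grip_force: 30.0
```

```bash
python3 - <<'E'
from h import *
shift([461.6,-235.2,185])
E
```

```text
pose [515.5 200.2 191.5] [3.139e+00 3.000e-03 2.742e+00] F [-0.4 -0.5 -0.4] t 13.87
shift [-119.8 -422.1    6.5] turn None
```

Call:
step_arm([
  [[-6, -20, 0, 0, -1], [-14, -50, 0, 0, -1], [-24, -85, 0, 0, -1], [-34, -120, 0, 0, -1], [-44, -155, 0, 0, -1], [-54, -190, 0, 0, -1], [-62, -220, 0, 0, -1], [-70, -247, 0, 0, -1]],
])

```text
t: 14.53
eef_pos: [481.9, -56.4, 187.4]
tcp_rot: [-3.141, -0.003, 2.741]
ft_force: [-0.4, 0.9, -0.7]
opening: 0.226
grip_force: 30.0
```

Call:
step_arm([
  [[-8, -28, 0, 0, -1], [-17, -60, 0, 0, -1], [-27, -95, 0, 0, -1], [-36, -128, 0, 0, -1], [-44, -155, 0, 0, -1], [-49, -170, 0, 0, -1], [-49.8, -175.1, 0, 0, -1], [-49.8, -175.1, 0, 0, -1]],
])

```text
t: 15.2
eef_pos: [460.2, -235.9, 187.5]
tcp_rot: [3.141, -0.003, 2.74]
ft_force: [0.0, 0.2, -0.6]
opening: 0.224
grip_force: 30.0
```

Call:
step_arm([
  [[0, 0, 0, 0, -1], [0, 0, 0, 0, -1], [0, 0, 0, 0, -1]],
])

```text
t: 15.45
eef_pos: [461.1, -234.3, 189.0]
tcp_rot: [3.141, -0.0, 2.743]
ft_force: [0.6, -0.4, -0.8]
opening: 0.223
grip_force: 30.0
```

```bash
python3 - <<'E'
from h import *
shift([461.6,-235.2,140])
E
```

```text
pose [ 461.1 -234.3  189. ] [ 3.141 -0.     2.743] F [ 0.6 -0.4 -0.8] t 15.45
shift [-0.9 -0.7 49. ] turn None
```

Call:
step_arm([
  [[-0.9, -0.7, 15, 0, -1], [-0.9, -0.7, 32, 0, -1], [-0.9, -0.7, 45, 0, -1], [-0.9, -0.7, 52, 0, -1], [-0.9, -0.7, 55, 0, -1], [-0.9, -0.7, 55, 0, -1], [-0.9, -0.7, 55, 0, -1]],
])

```text
t: 16.03
eef_pos: [461.8, -236.3, 134.6]
tcp_rot: [-3.142, 0.001, 2.742]
ft_force: [1.2, -0.3, 0.5]
opening: 0.223
grip_force: 30.0
```

```bash
python3 - <<'E'
from h import *
shift([461.6,-235.2,120])
a=env.read_camera("wrist");s=env.read_camera("scene")
cv2.imwrite("pics/b5.png",np.hstack([a[80:330,110:410],cv2.resize(s[215:315,260:380],(300,250),interpolation=2)]))
E
```

```text
pose [ 461.8 -236.3  134.6] [-3.142e+00  1.000e-03  2.742e+00] F [ 1.2 -0.3  0.5] t 16.03
shift [ 0.6  0.9 14.6] turn None
```

View pics/b5.png

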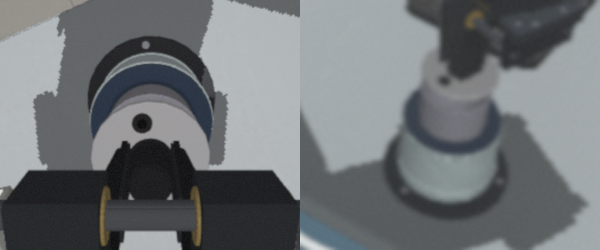

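The lid (left half, near (150,140)) is centred just over the cup, and the scene half shows it level. Lowering gently.

Call:
step_arm([
  [[0.3, 0.5, 1.5, 0, -1], [0.3, 0.5, 3, 0, -1], [0.3, 0.5, 4.5, 0, -1], [0.3, 0.5, 6, 0, -1], [0.3, 0.5, 7.5, 0, -1], [0.3, 0.5, 9, 0, -1], [0.3, 0.5, 10, 0, -1], [0.3, 0.5, 10, 0, -1]],
])

```text
t: 16.8
eef_pos: [461.3, -235.8, 123.8]
tcp_rot: [3.141, -0.0, 2.742]
ft_force: [-0.7, 0.0, 0.3]
opening: 0.224
grip_force: 30.0
```

Call:
step_arm([
  [[0, 0, 0.7, 0, -1], [0, 0, 1.4, 0, -1], [0, 0, 2, 0, -1], [0, 0, 2, 0, -1]],
])

```text
t: 17.13
eef_pos: [461.4, -235.8, 122.0]
tcp_rot: [3.141, -0.0, 2.742]
ft_force: [0.6, 0.5, -0.1]
opening: 0.225
grip_force: 30.0
```

Call:
step_arm([
  [[0, 0, 0.5, 0, -1], [0, 0, 1, 0, -1], [0, 0, 1, 0, -1]],
])

```text
t: 17.38
eef_pos: [461.4, -235.8, 121.1]
tcp_rot: [3.142, -0.0, 2.742]
ft_force: [0.5, 0.1, -0.2]
opening: 0.229
grip_force: 30.0
```

Call:
step_arm([
  [[0, 0, 0.5, 0, -1], [0, 0, 1, 0, -1], [0, 0, 1, 0, -1]],
])

```text
t: 17.63
eef_pos: [461.4, -235.8, 120.0]
tcp_rot: [3.141, -0.0, 2.742]
ft_force: [-0.0, -0.2, -0.6]
opening: 0.227
grip_force: 30.0
```

Call:
step_arm([
  [[0, 0, 0.4, 0, -1], [0, 0, 0.7, 0, -1], [0, 0, 0.7, 0, -1]],
])

```text
t: 17.88
eef_pos: [461.4, -235.8, 119.4]
tcp_rot: [3.141, -0.0, 2.742]
ft_force: [0.3, -0.3, -1.1]
opening: 0.225
grip_force: 30.0
```

Call:
step_arm([
  [[0, 0, 0.4, 0, -1], [0, 0, 0.7, 0, -1], [0, 0, 0.7, 0, -1]],
])

```text
t: 18.13
eef_pos: [461.4, -235.8, 118.7]
tcp_rot: [3.141, -0.0, 2.742]
ft_force: [-0.2, -1.4, -0.1]
opening: 0.227
grip_force: 30.0
```

Call:
step_arm([
  [[0, 0, 0.4, 0, -1], [0, 0, 0.7, 0, -1], [0, 0, 0.7, 0, -1]],
])

```text
t: 18.38
eef_pos: [461.4, -235.8, 118.1]
tcp_rot: [3.141, 0.0, 2.742]
ft_force: [0.2, 0.1, 0.9]
opening: 0.224
grip_force: 30.0
```

Call:
step_arm([
  [[0, 0, 0, 0, -1]],
])

```text
t: 18.47
eef_pos: [461.4, -235.8, 118.1]
tcp_rot: [3.141, 0.0, 2.742]
ft_force: [-0.1, 0.6, 0.7]
opening: 0.221
grip_force: 30.0
```

Call:
step_arm([
  [[0, 0, 0.3, 0, -1], [0, 0, 0.5, 0, -1], [0, 0, 0.5, 0, -1]],
])

```text
t: 18.72
eef_pos: [461.5, -235.8, 117.8]
tcp_rot: [3.142, 0.0, 2.742]
ft_force: [-0.4, 0.6, 5.1]
opening: 0.223
grip_force: 30.0
```

The lid touches down at about 5 N, so it is seated. I'm easing off, opening and retreating straight up.

Call:
step_arm([
  [[0, 0, -0.4, 0, -1], [0, 0, -0.4, 0, -0.45], [0, 0, -0.4, 0, -0.3], [0, 0, -0.4, 0, -0.1], [0, 0, -0.4, 0, 0.1], [0, 0, -0.4, 0, 0.1], [0, 0, -0.4, 0, 0.1], [0, 0, -0.4, 0, 0.1]],
])

```text
t: 19.38
eef_pos: [461.4, -235.8, 117.9]
tcp_rot: [3.142, -0.0, 2.742]
ft_force: [-0.6, -0.7, 0.2]
opening: 0.546
grip_force: 0.0
```

Call:
step_arm([
  [[0, 0, -8, 0, 0.1], [0, 0, -30, 0, 0.1], [0, 0, -60, 0, 0.1], [0, 0, -90, 0, 0.1], [40, 0, -110, 0, 0.1], [75, 0, -120, 0, 0.1], [75, 0, -120, 0, 0.1], [75, 0, -120, 0, 0.1]],
])

```text
t: 20.05
eef_pos: [391.6, -206.4, 239.5]
tcp_rot: [-3.141, 0.003, 2.741]
ft_force: [0.9, 0.0, 0.4]
opening: 0.552
grip_force: 0.0
```

```bash
python3 - <<'E'
from h import *
shift([461.6,-235.2,140])
c=env.get_calibration("wrist");a=env.read_camera("wrist");s=env.read_camera("scene");S=env.get_calibration("scene")
cv2.imwrite("pics/b6.png",np.hstack([a[130:330,150:370].repeat(2,0).repeat(2,1)[:400,:440],cv2.resize(s[230:305,285:355],(350,375),interpolation=2).copy() if 0 else cv2.resize(s[225:305,285:355],(350,400),interpolation=2)]))
cu=[461.5,-235.3]
for z in(123,113.5,108.5,76,70): print(z,proj(c,cu+[z]).round(1),proj(S,cu+[z]).round(1))
E
```

```text
pose [ 391.6 -206.4  239.5] [-3.141e+00  3.000e-03  2.741e+00] F [0.9 0.  0.4] t 20.05
shift [-75.7   0.7  99.5] turn None
123 [261.1 261.8] [322.7 245.2]
113.5 [261. 257.] [322.3 248.4]
108.5 [261.  254.6] [322.1 250. ]
76 [260.9 240.5] [320.6 260.4]
70 [260.9 238.2] [320.3 262.3]
```

View pics/b6.png

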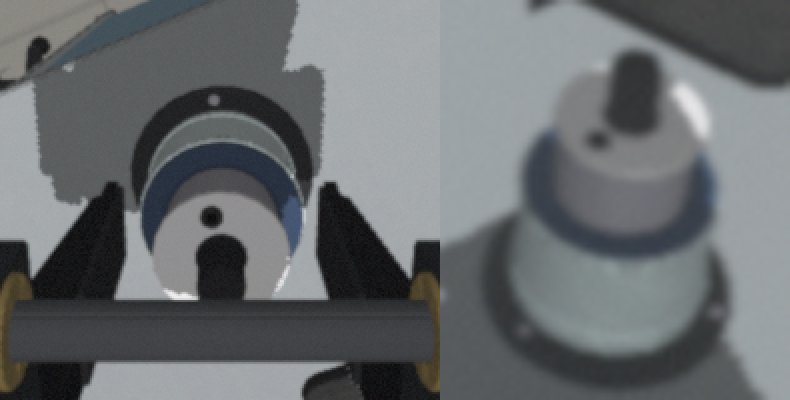

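The lid sits flat and centred on the cup (grip near (635,90) in the right half), the jacket is upright, and the gripper is clear. Handing in.

```bash
python3 -c "
from cell import env
print(env.job_done())"
```

```text
the job is handed in; nothing more can be done
None
```

The cup is pressed snug in the liner (about 6 N, roughly 3 mm of give judged from force), the lid sits flat and centred on its rim with the gripper clear, and the job is handed in; no verdict was returned.

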